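# Drive the coin rig's spring pins home with a mallet

## Robot

A 6-joint arm with a two-finger parallel gripper is mounted at the origin on the work surface. World frame = base frame: x ahead of the robot, y to its left, z up, the work surface at z = 0. Lengths are in m, angles in rad, forces in N, time in s.
With the tool pointing down it reaches from about 0.25 to 0.775 m from the base axis. Payload 4 kg.
Tool frame: the origin (TCP) lies at the very end of the fingers, on their centre line; the grasp point (between the pads) lies 19 mm behind it; x points along the fingers, y is the direction in which the jaws open and shut, and the axes are right-handed (so a half turn about x gives the same grasp; the last joint's range is limited). The gripper opens to 94 mm and grips with 3 to 60 N. Pads are 16 mm wide; open, the fingers measure 119 mm over their backs; the gripper's body (75 mm by 177 mm) begins 78 mm behind the grasp point.
Start: joints at [1.003, 0.087, 1.371, -0, 1.684, -0.103], TCP at [0.247, 0.492, 0.206] pointing down, gripper open.
Joint ranges: [-3.1, 3.1], [-0.76, 2.03], [0.27, 2.55], [-1.08, 4.22], [0.17, 2.65], [-2.57, 2.57]. Speed limits (rad/s): [2.79, 2.79, 3.14, 3.14, 3.14, 3.14].

## Interface

Orientations are given as [roll, pitch, yaw] about the fixed x, y, z axes, in that order (R = Rz(yaw) Ry(pitch) Rx(roll)).
In Python, from bench import robot gives the robot as it stands.
- The arm moves only by the tool carry_out, never from a script. Its argument "targets" is a list of rows, each a list of 5 numbers: the closure, from 0 (fully open) to 1 (shut), then the shift along the tool's x, y, z in cm, then the turn about the tool's x in degrees. In form: [[fingers, tx, ty, tz, turn], ...]. A call has 1 to 20 rows; each row shifts and turns the commanded pose from where the row before left it, along the tool's axes as they then stand; what a row does not reach is not made up. A row lasts 1/10 s, in which the tool goes at most 50 mm and 8.59 degrees, less where a joint would pass 70% of its speed; a pose out of reach is approached as far as the arm can. A call is refused whole if a number of a shift passes 5 or a number of a turn 8.59, either way. A call with a gripper value outside its range is refused whole. The fingers move at their own pace and stop on an object; the grip force is fixed at half the most. Time passes only in rows, so rows that do not move let the fingers close. It gives the time, the measured TCP pose, the force and the opening at its end, in the units of the state.
- robot.get_obs(): the state, without advancing time (a new reading comes with each control period).
- robot.snapshot(name): name is "scene" or "side" or "wrist"; returns a dict with "image" (480x640x3 uint8, red, green, blue), "camera_matrix" (3x3 intrinsics, pixels), "pose" (4x4, takes a point from camera to world coordinates). Camera axes: x right, y up, looking along -z (the intrinsics and any distortion apply to the point x, -y, -z); pixel columns grow to the right and rows downward; lengths in m; the calibration is good to about 2 mm. A picture is of the moment at which its call begins. There is no depth.
- robot.close_job(): hands the job in, once; it reports no verdict.
The state is a dict: "time": time; "joint_positions": joint angles; "qvel": joint speeds; "joint_torque": joint torques, N m; "tool_pos": TCP position; "ee_rot": TCP orientation; "wrist_force": force on the tool from outside, world axes, zero at the start; "wrist_torque": the same for the moment, N m; "width": finger opening in m.
Only numpy, scipy, OpenCV 4.12 (cv2) and the standard library are available. Lean on these libraries where they do the work, as an engineer would, in place of code of your own. Each camera call takes 0.05 s, during which the arm holds its last target. There are 200 camera calls.

## Task

Two spring pins stand proud of the coin test rig's base, under the coin slide where there is no room for a hand: knock both fully home with the mallet's head. The mallet's handle is stowed inside the wooden tool rest, so draw the mallet out by its head, put it down and let go, then take it again by the handle to reach in. Finish with the mallet let go and standing on its face on the black rubber pad; do not press the pins with the gripper itself, and leave the validator shell and the screwdriver where they are.

Things in the scene. Friction and masses are not known exactly. Their poses are not given: they have to be found in the camera images.
- mallet: Block mallet, 0.28 kg. Head: upright block 40 x 40 x 56 mm, aluminium with white nylon faces. Handle: dark wood bar 16 mm wide, 22 mm tall, along the mallet's -x to 165 mm from the head's axis, its centre line 28 mm above the lower face. Origin: centre of the lower (striking) face; z up, x from handle to head. At the start it stands on this face on the counter, handle inside the tool rest.
- rest: Fixed wooden tool rest, 165 mm deep, 106 mm wide, 72 mm tall: a roofed bay 46 mm wide and 64 mm high, open only at its mouth. Origin: at counter level, middle of the mouth; -x points out of the mouth, +x into the bay. The mallet's head stands outside, its axis 28 mm before the mouth; the handle runs along +x into the bay.
- pad: Fixed black rubber pad lying flat, 180 mm along its x, 160 mm along its y, 4 mm thick. Origin: centre of its underside, on the counter.
- rig: Fixed test rig. Origin: centre of the underside of its base plate (110 mm in x, 300 in y, 14 thick). Posts (60 mm in x, 12 thick) at y = -130 and +130 mm carry an 80 mm wide coin slide (x -40 to +40 mm) sloping down to +y: underside 190 mm above the counter at y = -35 mm, 165 at y = +35. Below the slide it is open to -x and +x. Catch cup, 80 mm across, 85 tall, at y = +202 mm.
- pin_a: Sprung steel pin with a flat cap 16 mm across, 5 thick, at x = 0, y = -35 mm of the rig. Origin: centre of the cap's top. It goes straight down against spring and friction (7 to 10 N) and stays where left. At the start its top is 39 to 43 mm above the counter; fully home, the cap sits on its boss (26 mm across, top at 26 mm) and its top is at 31 mm.
- pin_b: The second, identical pin, at y = +35 mm of the rig; same heights and origin.
- shell: Bystander: chipped yellow validator shell, a box 60 x 100 mm, 66 mm tall. Origin: centre of its underside.
- screwdriver: Bystander: screwdriver with tortoiseshell handle lying on the counter, about 200 mm long. Origin about at its middle, at counter level; handle towards its -x.
Mind the look-alikes: they are no part of the job. Of the things that look like the pad, the larger one is meant. Of the things shaped like the mallet, the aluminium one is meant.

How it is judged:
By the outcome, as a careful person would: the job done as asked, in the order asked, and still so for the second after the job is handed in, with the robot touching nothing.
It also fails if it takes over 64 s, if anything falls off the work surface, if the arm or the gripper's body presses on something with over 40 N, if the wrist force passes 120 N, or if a joint passes its speed limit or range.

## Working session

There is one attempt and no reset: what is moved stays moved. The work goes in short steps, Python scripts to look and compute and a tool call to move; the robot and the scene stay as the last step left them, time stands still between calls to the robot, and variables do not carry over. Pictures are saved under pics/ and viewed, about 8 in all and at most 12, crops included, and the job is handed in when it is done.

Besides the shell and the picture viewer there is one more tool, called as name(argument=value, ...) on one line, values as JSON. carry_out: Moves the arm, as the interface text tells. Its arguments: {"type":"object","properties":{"targets":{"type":"array","items":{"type":"array","items":{"type":"number"}}}},"required":["targets"]}

```bash
mkdir -p pics; ls; cat > h.py <<'E'
import numpy as np, cv2
from bench import robot
def snap(n,f=None):
    s=robot.snapshot(n)
    if f: cv2.imwrite('pics/'+f,s['image'][:,:,::-1])
    return s
def ray(s,u,v):
    K=s['camera_matrix'];P=s['pose']
    d=np.linalg.inv(K)@np.array([u,v,1.]); d=np.array([d[0],-d[1],-d[2]])
    return P[:3,3],P[:3,:3]@d
def onz(s,u,v,z):
    o,d=ray(s,u,v); return o+d*(z-o[2])/d[2]
def proj(s,p):
    P=s['pose'];c=P[:3,:3].T@(np.array(p)-P[:3,3]); q=s['camera_matrix']@np.array([c[0],-c[1],-c[2]]); return q[:2]/q[2]
E
python3 - <<'E'
from h import *
a=snap('scene','scene0.png');b=snap('side','side0.png')
import pickle;pickle.dump((a,b),open('s0.pkl','wb'))
print([k for k in a]);print(a['camera_matrix'],a['pose'].round(3),b['pose'].round(3));print(robot.get_obs())
E
```

```text
pics
['image', 'camera_matrix', 'pose']
[[482.63830072   0.         311.89025082]
 [  0.         482.63830072 241.21838724]
 [  0.           0.           1.        ]] [[ 0.411 -0.626  0.662  1.138]
 [ 0.911  0.276 -0.305 -0.327]
 [ 0.008  0.729  0.685  0.668]
 [ 0.     0.     0.     1.   ]] [[ 0.89   0.228 -0.395  0.254]
 [-0.456  0.458 -0.763 -0.614]
 [ 0.007  0.859  0.512  0.441]
 [ 0.     0.     0.     1.   ]]
{'time': 0.1, 'joint_positions': array([ 1.00292097e+00,  8.78815998e-02,  1.37210831e+00,  1.83215135e-05,
        1.68359220e+00, -1.03082843e-01]), 'qvel': array([ 0.00074139, -0.00251714, -0.00305057,  0.00010702,  0.00036429,
        0.00076955]), 'joint_torque': array([ 2.11528939e-03, -3.41257596e+01, -3.03299296e+01,  7.20307580e-02,
        3.05471546e-02, -1.07421251e-04]), 'tool_pos': array([0.24625236, 0.49123777, 0.20441831]), 'ee_rot': array([-1.68303174,  1.56880678, -2.14782221]), 'wrist_force': array([-1.20523205, -0.68926615, -0.0174346 ]), 'wrist_torque': array([ 0.01071034, -0.03001863,  0.02743396]), 'width': 0.09409420306544473}
```

View pics/scene0.png

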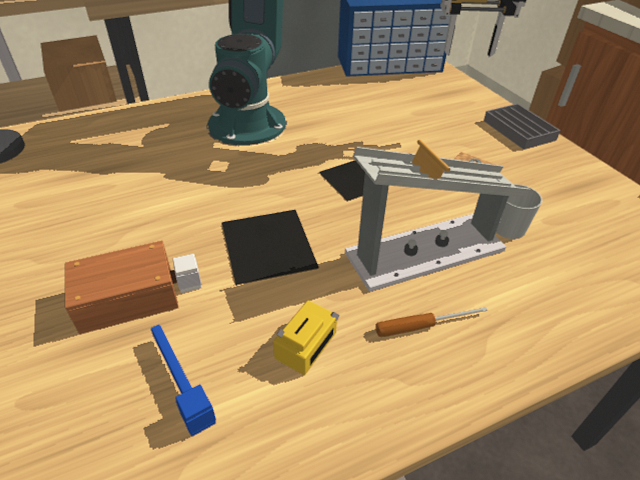

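View pics/side0.png

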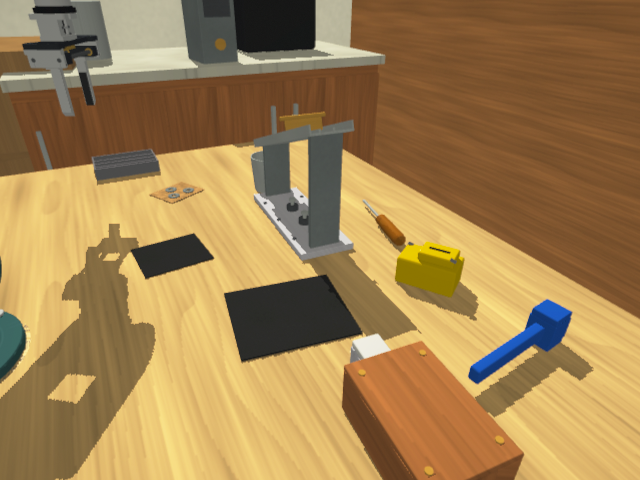

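Scene view: aluminium/white mallet head at (187,272) with its handle in the wooden rest (120,285). The look-alike is the blue mallet (190,395). The large black pad is at (268,245) and the small one at (345,180). Rig pins are at (410,248) and (442,240), shell at (305,340), screwdriver at (430,322). I choose the white/aluminium head and the larger pad, and check them in one close crop.

```bash
python3 - <<'E'
from h import *
import pickle;a,b=pickle.load(open('s0.pkl','rb'))
def crop(s,u,v,w,h,f):return cv2.resize(s['image'][v:v+h,u:u+w,::-1],None,fx=f,fy=f,interpolation=cv2.INTER_CUBIC)
o=np.vstack([np.hstack([crop(a,150,235,80,60,5),crop(b,335,325,80,60,5)]),np.hstack([crop(a,390,215,80,60,5),crop(b,270,185,80,60,5)])])
cv2.imwrite('pics/crop.png',o)
# pad quads
for n,s in(('scene',a),('side',b)):
    g=s['image'].max(axis=2); m=(g<45).astype(np.uint8)
    c,_=cv2.findContours(m,cv2.RETR_EXTERNAL,cv2.CHAIN_APPROX_NONE)
    for k in c:
        if cv2.contourArea(k)>1500:
            q=cv2.approxPolyDP(cv2.convexHull(k),6,True)[:,0]; print(n,cv2.contourArea(k),q.tolist(),[onz(s,*p,.004)[:2].round(3).tolist() for p in q])
E
```

```text
scene 2150.0 [[639, 359], [639, 396], [583, 449], [573, 434]] [[0.96, 0.335], [1.006, 0.279], [1.031, 0.139], [1.009, 0.143]]
scene 4741.0 [[294, 210], [317, 267], [236, 283], [222, 223]] [[0.391, -0.026], [0.566, -0.052], [0.542, -0.205], [0.37, -0.18]]
side 7273.5 [[360, 332], [242, 360], [225, 294], [325, 275]] [[0.539, -0.206], [0.366, -0.182], [0.39, -0.027], [0.563, -0.052]]
side 1841.0 [[212, 257], [146, 277], [131, 250], [193, 234]] [[0.402, 0.095], [0.282, 0.082], [0.271, 0.189], [0.392, 0.199]]
side 3867.0 [[314, 0], [313, 47], [237, 48], [233, 0]] [[8.101, 14.872], [2.041, 2.927], [1.451, 3.11], [5.398, 15.421]]
```

View pics/crop.png

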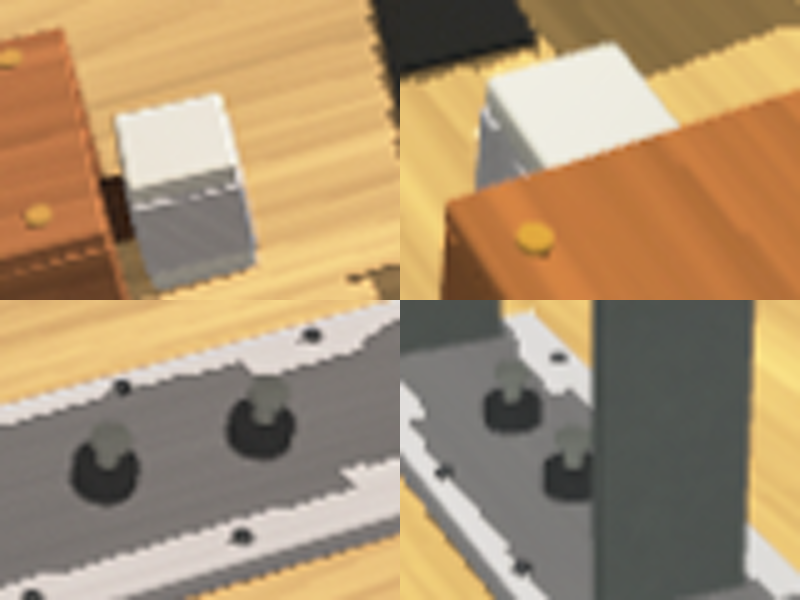

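The crop confirms the choice: white nylon top on an aluminium head, and both pins visible with grey caps standing proud on dark bosses.

```bash
python3 - <<'E'
from h import *
import pickle;a,b=pickle.load(open('s0.pkl','rb'))
P=lambda s,u,v,z:onz(s,u,v,z)[:2].round(4).tolist()
print('head scene',[P(a,*p,.056) for p in((173,258),(193.6,254),(197.6,268),(176.4,272.6))])
print('head side',[P(b,*p,.056) for p in((352.5,340.5),(377.5,333.5))])
print('rest',[P(a,*p,.072) for p in((163,241),(171,283),(65,290))],[P(b,*p,.072) for p in((344.5,365.5),(424,341))])
def tri(p,q):
    o1,d1=ray(a,*p);o2,d2=ray(b,*q);A=np.c_[d1,-d2];t=np.linalg.lstsq(A,o2-o1,rcond=None)[0]
    x,y=o1+t[0]*d1,o2+t[1]*d2;return ((x+y)/2).round(4),np.linalg.norm(x-y).round(4)
print('pinA',tri((412,242.2),(304.6,212.4)),P(a,412,242,.041),P(b,304.6,212,.041))
print('pinB',tri((444,234),(292.2,198.4)),P(a,444,234,.041),P(b,292.2,198.4,.041))
# rig base corners scene
print('rig',[P(a,*p,.014) for p in((345,250),(368,285),(505,246))])
E
```

```text
head scene [[0.4867, -0.2988], [0.4915, -0.2629], [0.5284, -0.2651], [0.5244, -0.3013]]
head side [[0.4882, -0.2634], [0.5238, -0.2667]]
rest [[0.4536, -0.3065], [0.5601, -0.3153], [0.5059, -0.4751]] [[0.4492, -0.309], [0.5554, -0.3177]]
pinA (array([0.6092, 0.1264, 0.038 ]), np.float64(0.0008)) [0.6109, 0.1249] [0.6072, 0.1217]
pinB (array([0.614 , 0.197 , 0.0387]), np.float64(0.0017)) [0.6168, 0.1941] [0.6123, 0.1942]
rig [[0.5548, 0.0126], [0.6523, 0.0092], [0.672, 0.3059]]
```

```bash
cat >> h.py <<'E'
from scipy.spatial.transform import Rotation as Ro
def axes():
    o=robot.get_obs();R=Ro.from_euler('xyz',o['ee_rot']).as_matrix();return o,R
def to(p,jaw=None):
    """tool shift (cm) to put TCP at p after first turning the jaw axis to angle jaw (deg, mod 180)"""
    o,R=axes();c=np.degrees(np.arctan2(R[1,1],R[0,1]));t=0
    if jaw is not None: t=-((jaw-c+90)%180-90)
    R2=R@Ro.from_euler('x',t,degrees=True).as_matrix()
    print('t',round(o['time'],2),'tcp',o['tool_pos'].round(4),'jaw',c.round(2),'q',o['joint_positions'].round(2),'F',o['wrist_force'].round(1),'w',round(o['width'],4))
    print('  turn',round(t,2),'shift cm',(R2.T@(np.array(p)-o['tool_pos'])*100).round(2),'tool x',R[:,0].round(3))
E
python3 -c "
from h import *
to([.507,-.283,.2],-4.7)
"
```

```text
t 0.1 tcp [0.2463 0.4912 0.2044] jaw 63.37 q [ 1.    0.09  1.37  0.    1.68 -0.1 ] F [-1.2 -0.7 -0. ] w 0.0941
  turn 68.07 shift cm [ 0.54 32.33 75.03] tool x [-0.001 -0.002 -1.   ]
```

carry_out(targets=[[0, -1, 0, 0, 8.5], [0, -1, 0, 0, 8.5], [0, -1, 0, 0, 8.5], [0, -1, 0, 0, 8.5], [0, 0, 0, 0, 8.5], [0, 0, 0, 0, 8.5], [0, 0, 0, 0, 8.5], [0, 0, 0, 0, 8.5]])

```text
time: 0.9
tool_pos: [0.2464, 0.4914, 0.2448]
ee_rot: [-0.471, 1.57, -2.129]
wrist_force: [1.0, 0.5, 0.0]
width: 0.0943
```

carry_out(targets=[[0, 0, 1.7, 3.95, 0], [0, 0, 1.7, 3.95, 0], [0, 0, 1.7, 3.95, 0], [0, 0, 1.7, 3.95, 0], [0, 0, 1.7, 3.95, 0], [0, 0, 1.7, 3.95, 0], [0, 0, 1.7, 3.95, 0], [0, 0, 1.7, 3.95, 0], [0, 0, 1.7, 3.95, 0], [0, 0, 1.7, 3.95, 0], [0, 0, 1.7, 3.95, 0], [0, 0, 1.7, 3.95, 0], [0, 0, 1.7, 3.95, 0], [0, 0, 1.7, 3.95, 0], [0, 0, 1.7, 3.95, 0], [0, 0, 1.7, 3.95, 0], [0, 0, 1.7, 3.95, 0], [0, 0, 1.7, 3.95, 0], [0, 0, 0, 0, 0], [0, 0, 0, 0, 0]])

```text
time: 2.9
tool_pos: [0.4938, -0.2421, 0.2441]
ee_rot: [-2.235, 1.568, 2.395]
wrist_force: [0.1, 0.1, 0.5]
width: 0.0941
```

```bash
python3 -c "
from h import *
to([.507,-.283,.09],-4.7)
snap('wrist','w1.png')
s=snap('wrist'); print(s['pose'].round(3)); print(proj(s,[.507,-.283,.056]))
"
```

```text
t 2.9 tcp [ 0.4938 -0.2421  0.2441] jaw -4.72 q [-0.56  0.09  1.3   0.    1.76 -0.48] F [0.1 0.1 0.5] w 0.0941
  turn -0.02 shift cm [15.4   1.69  4.  ] tool x [-0.002  0.002 -1.   ]
[[ 0.997  0.078  0.021  0.501]
 [-0.081  0.964  0.254 -0.168]
 [-0.001 -0.255  0.967  0.423]
 [ 0.     0.     0.     1.   ]]
[344.34136242 258.63653939]
```

View pics/w1.png

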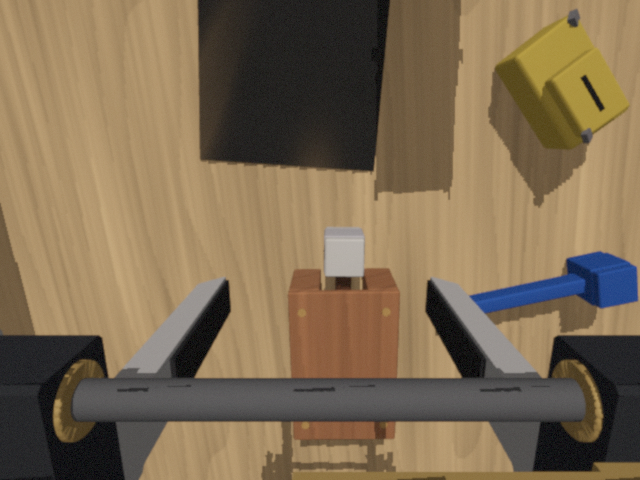

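Wrist view: the white head top sits at (344,257), matching the prediction (344,259). The blue decoy is clear to the right.

carry_out(targets=[[0, 0, 1.7, 4.0, 0], [0, 4, 0, 0, 0], [0, 4, 0, 0, 0], [0, 4, 0, 0, 0], [0, 4, 0, 0, 0], [0, 3, 0, 0, 0], [0, 2, 0, 0, 0], [0, 1.7, 0, 0, 0], [0, 0, 0, 0, 0], [0, 0, 0, 0, 0]])

```text
time: 4.0
tool_pos: [0.5082, -0.2819, 0.0193]
ee_rot: [1.382, 1.57, -0.268]
wrist_force: [0.4, -0.8, -0.0]
width: 0.0937
```

carry_out(targets=[[1, 0, 0, 0, 0], [1, 0, 0, 0, 0], [1, 0, 0, 0, 0], [1, 0, 0, 0, 0], [1, 0, 0, 0, 0], [1, 0, 0, 0, 0], [1, 0, 0, 0, 0], [1, 0, 0, 0, 0]])

```text
time: 4.8
tool_pos: [0.5074, -0.2829, 0.0183]
ee_rot: [-1.831, 1.57, 2.801]
wrist_force: [-0.7, 1.0, 1.4]
width: 0.0398
```

```bash
python3 -c "
from h import *
to([.520,-.113,.03],-4.7)
"
```

```text
t 4.8 tcp [ 0.5074 -0.2829  0.0183] jaw -4.64 q [-0.61  0.26  1.55 -0.    1.33 -0.53] F [-0.7  1.   1.4] w 0.0398
  turn 0.06 shift cm [ -1.16  -0.14 -17.04] tool x [-0.001  0.    -1.   ]
```

carry_out(targets=[[1, -0.6, 0, 0, 0], [1, -0.6, 0, 0, 0], [1, 0, 0, -1, 0], [1, 0, 0, -1.5, 0], [1, 0, 0, -1.5, 0], [1, 0, 0, -1.5, 0], [1, 0, 0, -1.5, 0], [1, 0, 0, -1.5, 0], [1, 0, 0, -1.5, 0], [1, 0, 0, -1.5, 0], [1, 0, 0, -1.5, 0], [1, 0, 0, -1.5, 0], [1, 0, 0, -1.5, 0], [1, 0, 0, -1.5, 0], [1, 0, 0, -0.5, 0], [1, 0, 0, 0, 0]])

```text
time: 6.4
tool_pos: [0.5225, -0.1027, 0.0305]
ee_rot: [0.177, 1.571, -1.473]
wrist_force: [0.3, -0.1, -3.2]
width: 0.0395
```

carry_out(targets=[[1, -1, 0, 0, 0], [1, -1, 0, 0, 4], [1, -1, 0, 0, 6], [1, 0, 0, 0, 8], [1, 0, 0, 0, 8], [1, 0, 0, 0, 8], [1, 0, 0, 0, 8], [1, 0, 0, 0, 8], [1, 0, 0, 0, 8], [1, 0, 0, 0, 8], [1, 0, 0, 0, 8], [1, 0, 0, 0, 6], [1, 0, 0, 0, 6], [1, 0, 0, 0, 3.5], [1, 0, 0, 1.5, 0], [1, 0, 0, 1.5, 0], [1, 0, 0, 0, 0], [1, 0, 0, 0, 0]])

```text
time: 8.2
tool_pos: [0.4931, -0.1021, 0.0613]
ee_rot: [2.887, 1.569, -0.327]
wrist_force: [0.1, -0.7, -2.9]
width: 0.0396
```

```bash
python3 -c "
from h import *
to([.49,-.11,.0225],-94)
snap('scene','s1.png')
"
```

```text
t 8.2 tcp [ 0.4931 -0.1021  0.0613] jaw -94.19 q [-0.32  0.06  1.69 -0.    1.39  1.33] F [ 0.1 -0.7 -2.9] w 0.0396
  turn -0.19 shift cm [3.88 0.8  0.27] tool x [ 0.002 -0.001 -1.   ]
```

View pics/s1.png

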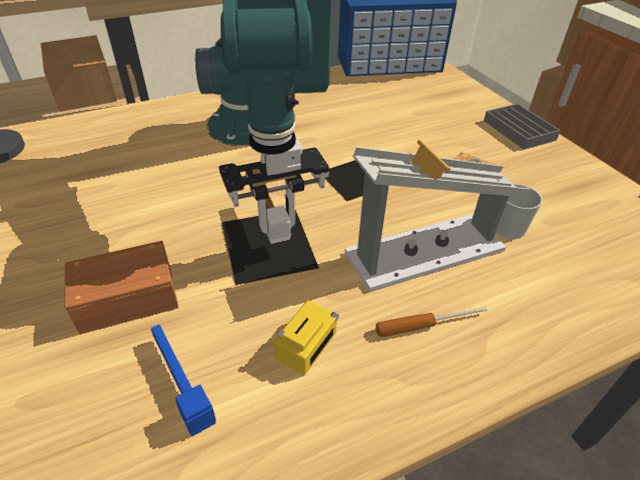

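Scene view: the mallet is drawn out and held over the large pad at about (277,225), and everything else is unmoved. Lower it and let go.

carry_out(targets=[[1, 1, 0.2, 0, 0], [1, 1, 0.2, 0, 0], [1, 1, 0.2, 0, 0], [1, 0.5, 0, 0, 0], [1, 0.3, 0, 0, 0], [1, 0.1, 0, 0, 0], [1, 0, 0, 0, 0], [1, 0, 0, 0, 0]])

```text
time: 9.05
tool_pos: [0.492, -0.1074, 0.0223]
ee_rot: [0.734, 1.571, -2.479]
wrist_force: [-3.3, 0.5, 5.6]
width: 0.0394
```

```bash
python3 -c "
from h import *
to([.49,-.11,.0225],-94)
"
```

```text
t 9.05 tcp [ 0.492  -0.1074  0.0223] jaw -94.12 q [-0.33  0.1   1.73 -0.    1.31  1.32] F [-3.3  0.5  5.6] w 0.0394
  turn -0.12 shift cm [-0.02  0.27  0.18] tool x [-0. -0. -1.]
```

carry_out(targets=[[0, 0, 0, 0, 0], [0, 0, 0, 0, 0], [0, 0, 0, 0, 0], [0, 0, 0, 0, 0], [0, 0, 0, 0, 0], [0, -2, 0, 0, 0], [0, -3, 0, 0, 0], [0, -4, 0, 0, 0], [0, -4, 0, 2, 0], [0, -2, 0, 3, 0], [0, 0, 0, 4, 0], [0, 0, 0, 0, 0], [0, 0, 0, 0, 0]])

```text
time: 10.35
tool_pos: [0.4023, -0.1009, 0.1717]
ee_rot: [2.993, 1.569, -0.222]
wrist_force: [0.8, 0.9, 0.2]
width: 0.0942
```

```bash
python3 -c "
from h import *
to([.40,-.10,.0225],-94)
s=snap('wrist','w2.png')
import pickle;pickle.dump(s,open('w2.pkl','wb'))
"
```

```text
t 10.35 tcp [ 0.4023 -0.1009  0.1717] jaw -94.16 q [-0.38 -0.21  1.72  0.    1.63  1.26] F [0.8 0.9 0.2] w 0.0942
  turn -0.16 shift cm [14.92 -0.08  0.26] tool x [ 0.002 -0.    -1.   ]
```

View pics/w2.png

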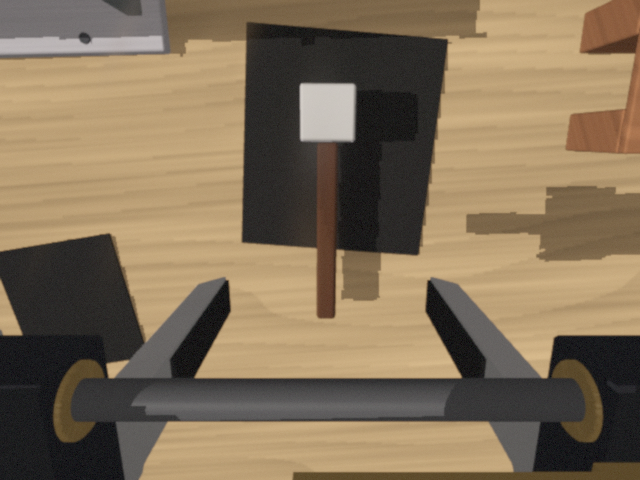

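Wrist view: the mallet stands free on the large pad. Its head is at (328,112) and its handle is straight, ending at (326,318). I'll flip the tool half a turn so the camera side stays away from the slide, then grip the handle.

```bash
python3 -c "
from h import *
import pickle;s=pickle.load(open('w2.pkl','rb'))
h=[onz(s,*p,.060)[:2] for p in((300,83),(355,83),(357,142),(301,142))];c=np.mean(h,0)
e=onz(s,326.5,306,.043)[:2];e2=onz(s,326.5,318,.02)[:2];print(np.round(h,4).tolist(),c.round(4),e,e2)
d=(c-e)/np.linalg.norm(c-e);print(np.degrees(np.arctan2(d[1],d[0])),np.linalg.norm(c-e))
g=c-.095*d;to([g[0],g[1],.013],86)
P=[[.5,-.1,.0]];print(g)
"
```

```text
[[0.5127, -0.0909], [0.51, -0.1281], [0.4711, -0.1274], [0.4739, -0.0881]] [ 0.4919 -0.1086] [ 0.34096245 -0.09632927] [ 0.31923302 -0.0946974 ]
-4.65144823103626 0.15145364857983273
t 10.4 tcp [ 0.4028 -0.101   0.1715] jaw -94.14 q [-0.38 -0.21  1.72  0.    1.63  1.26] F [-0.2 -0.2  0.2] w 0.0944
  turn -0.14 shift cm [15.85  0.03  0.57] tool x [ 0.001 -0.    -1.   ]
[ 0.39723017 -0.10090731]
```

carry_out(targets=[[0, 0, 0, 0, 8.5], [0, 0, 0, 0, 8.5], [0, 0, 0, 0, 8.5], [0, 0, 0, 0, 8.5], [0, 0, 0, 0, 8.5], [0, 0, 0, 0, 8.5], [0, 0, 0, 0, 8.5], [0, 0, 0, 0, 8.5]])

```text
time: 11.2
tool_pos: [0.4034, -0.101, 0.1708]
ee_rot: [0.659, 1.57, 2.536]
wrist_force: [0.3, 0.7, 0.3]
width: 0.0943
```

I turned the wrong way: joint 6 needs the negative direction. Reversing.

carry_out(targets=[[0, 0, 0, 0, -8.5], [0, 0, 0, 0, -8.5], [0, 0, 0, 0, -8.5], [0, 0, 0, 0, -8.5], [0, 0, 0, 0, -8.5], [0, 0, 0, 0, -8.5], [0, 0, 0, 0, -8.5], [0, 0, 0, 0, -8.5], [0, 0, 0, 0, -8.5], [0, 0, 0, 0, -8.5], [0, 0, 0, 0, -8.5], [0, 0, 0, 0, -8.5], [0, 0, 0, 0, -8.5], [0, 0, 0, 0, -8.5], [0, 0, 0, 0, -8.5], [0, 0, 0, 0, -8.5], [0, 0, 0, 0, -8.5], [0, 0, 0, 0, -8.5], [0, 0, 0, 0, -8.5], [0, 0, 0, 0, -8.5]])

```text
time: 13.2
tool_pos: [0.4034, -0.101, 0.1708]
ee_rot: [-2.33, 1.57, 2.526]
wrist_force: [-0.4, -0.3, -1.0]
width: 0.094
```

carry_out(targets=[[0, 0, 0, 0, -8.5], [0, 0, 0, 0, -8.5], [0, 0, 0, 0, -8.5], [0, 0, 0, 0, -8.5], [0, 0, 0, 0, -8.5], [0, 0, 0, 0, -8.5], [0, 0, 0, 0, -8.5], [0, 0, 0, 0, -8.5], [0, 0, 0, 0, -8.5], [0, 0, 0, 0, -2], [0, 0, 0, 0, 0], [0, 0, 0, 0, 0]])

```text
time: 14.4
tool_pos: [0.4029, -0.1009, 0.171]
ee_rot: [2.642, 1.57, 2.578]
wrist_force: [0.4, 0.8, -0.0]
width: 0.0943
```

```bash
python3 -c "
from h import *
to([.397,-.101,.013],85.35)
"
```

```text
t 14.4 tcp [ 0.4029 -0.1009  0.171 ] jaw 86.33 q [-0.38 -0.21  1.72  0.    1.63 -1.89] F [ 0.4  0.8 -0. ] w 0.0943
  turn 0.98 shift cm [15.8  -0.06 -0.58] tool x [-0.001  0.001 -1.   ]
```

carry_out(targets=[[0, 4, 0, -0.4, 1], [0, 4, 0, 0, 0], [0, 3, 0, 0, 0], [0, 2, 0, 0, 0], [0, 1.5, 0, 0, 0], [0, 1.3, 0, 0, 0], [0, 0, 0, 0, 0], [0, 0, 0, 0, 0], [1, 0, 0, 0, 0], [1, 0, 0, 0, 0], [1, 0, 0, 0, 0], [1, 0, 0, 0, 0], [1, 0, 0, 0, 0], [1, 0, 0, 0, 0], [1, 0, 0, 0, 0], [1, 0, 0, 0, 0], [1, 0, 0, 0, 0]])

```text
time: 16.1
tool_pos: [0.3983, -0.1006, 0.0134]
ee_rot: [1.536, 1.571, 1.455]
wrist_force: [0.5, 0.1, -0.7]
width: 0.0255
```

```bash
python3 -c "
from h import *
to([.397,-.101,.013],85.35)
"
```

```text
t 16.1 tcp [ 0.3983 -0.1006  0.0134] jaw 85.37 q [-0.39 -0.1   1.95  0.    1.29 -1.88] F [ 0.5  0.1 -0.7] w 0.0255
  turn 0.02 shift cm [ 0.04 -0.05 -0.12] tool x [ 0.  0. -1.]
```

carry_out(targets=[[1, -0.5, 0, 0, 0], [1, -1, 0, 0, 0], [1, -1.5, 0, 0, 0], [1, -2, 0, 0, 0], [1, -2, 0, 0, 0], [1, -1, 0, 0, 0], [1, 0, 0, 0, 0], [1, 0, 0, 0, 0]])

```text
time: 16.9
tool_pos: [0.3978, -0.1004, 0.0929]
ee_rot: [2.804, 1.57, 2.723]
wrist_force: [0.0, -0.2, -3.8]
width: 0.0156
```

```bash
python3 -c "
from h import *
to([.397,-.101,.013],85.35)
import pickle
a,b=snap('scene'),snap('side');pickle.dump((a,b),open('s2.pkl','wb'))
def crop(s,u,v,w,h,f):return cv2.resize(s['image'][v:v+h,u:u+w,::-1],None,fx=f,fy=f,interpolation=cv2.INTER_CUBIC)
cv2.imwrite('pics/c2.png',np.hstack([crop(a,215,150,133,200,3),crop(b,190,200,133,200,3)]))
"
```

```text
t 16.9 tcp [ 0.3978 -0.1004  0.0929] jaw 85.37 q [-0.39 -0.18  1.85  0.    1.47 -1.88] F [ 0.  -0.2 -3.8] w 0.0156
  turn 0.02 shift cm [ 7.99 -0.07 -0.06] tool x [-0.001  0.001 -1.   ]
```

View pics/c2.png

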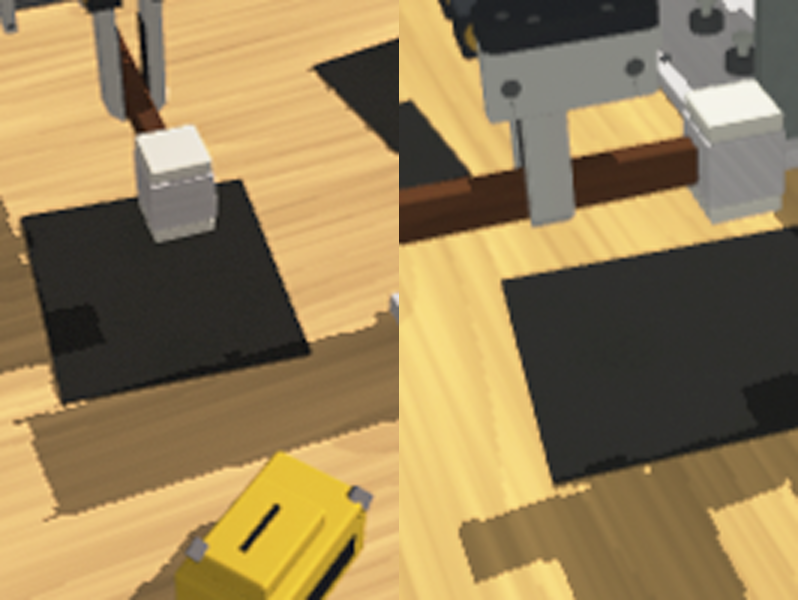

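The crops show the mallet held by its dark handle, nearly level, with the head clear of the pad. I check how level it is from the head corners.

```bash
python3 -c "
from h import *
import pickle;a,b=pickle.load(open('s2.pkl','rb'))
y=np.radians(-4.65);X=np.array([np.cos(y),np.sin(y),0]);Y=np.array([-X[1],X[0],0])
t=np.array([.3978,-.1004,.0929]);o=t+.0932*X;o[2]=.0835
for z in(.056,0):
  for sx,sy in((-1,-1),(-1,1),(1,1),(1,-1)):
    p=o+.02*(sx*X+sy*Y);p[2]+=z
    q=proj(a,p);r=proj(b,p);print(z,sx,sy,'scene crop',((q-[215,150])*3).round(0),'side crop',((r-[190,200])*3+[399,0]).round(0))
"
```

```text
0.056 -1 -1 scene crop [129. 124.] side crop [706. 115.]
0.056 -1 1 scene crop [194. 111.] side crop [678.  77.]
0.056 1 1 scene crop [213. 149.] side crop [755.  63.]
0.056 1 -1 scene crop [147. 163.] side crop [786.  99.]
0 -1 -1 scene crop [136. 195.] side crop [708. 216.]
0 -1 1 scene crop [197. 182.] side crop [682. 175.]
0 1 1 scene crop [216. 221.] side crop [755. 160.]
0 1 -1 scene crop [153. 236.] side crop [785. 199.]
```

carry_out(targets=[[1, 0, 0.7, 0, 0], [1, 0, 1.5, 0, 0], [1, 0.3, 2.5, 0, 0], [1, 0.3, 2.5, 0, 0], [1, 0.3, 2.5, 0, 0], [1, 0.3, 2.5, 0, 0], [1, 0.3, 2.5, 0, 0], [1, 0.2, 2.5, 0, 0], [1, 0, 2.5, 0, 0], [1, 0, 2.5, 0, 0], [1, 0, 1.5, 0, 0], [1, 0, 0.5, 0, 0], [1, 0, 0, 0, 0]])

```text
time: 18.3
tool_pos: [0.4173, 0.1411, 0.0759]
ee_rot: [-2.916, 1.569, -2.995]
wrist_force: [-0.8, -0.7, -2.6]
width: 0.0157
```

```bash
python3 -c "
from h import *
to([.516,.1326,.0755],85.35)
import pickle
a,b=snap('scene'),snap('side');pickle.dump((a,b),open('s3.pkl','wb'))
def crop(s,u,v,w,h,f):return cv2.resize(s['image'][v:v+h,u:u+w,::-1],None,fx=f,fy=f,interpolation=cv2.INTER_CUBIC)
cv2.imwrite('pics/c3.png',np.hstack([crop(a,340,140,133,180,3),crop(b,210,110,133,180,3)]))
"
```

```text
t 18.3 tcp [0.4173 0.1411 0.0759] jaw 85.45 q [ 0.2  -0.09  1.81  0.    1.42 -1.29] F [-0.8 -0.7 -2.6] w 0.0157
  turn 0.1 shift cm [ 0.03 -0.05  9.91] tool x [-0.001 -0.    -1.   ]
```

View pics/c3.png

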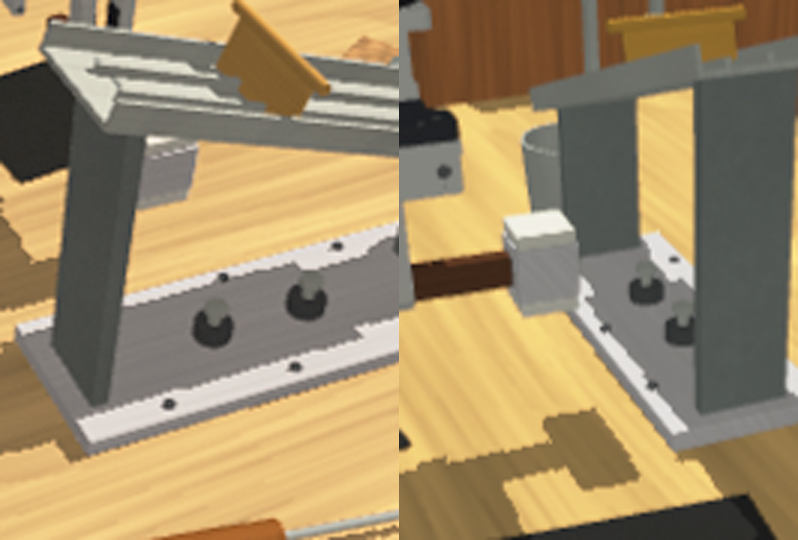

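Crops: the head stands before the rig, level at side-crop (545,262), with both pins proud and a clear entry under the slide. Go in over pin A.

carry_out(targets=[[1, 0, 0, 0.7, 0], [1, 0, 0, 1.2, 0], [1, 0, 0, 1.6, 0], [1, 0, 0, 1.6, 0], [1, 0, 0, 1.6, 0], [1, 0, 0, 1.6, 0], [1, 0, 0, 1.1, 0], [1, 0, 0, 0.5, 0], [1, 0, 0, 0, 0]])

```text
time: 19.3
tool_pos: [0.5171, 0.1322, 0.0762]
ee_rot: [-3.076, 1.57, 3.126]
wrist_force: [-0.3, -0.3, -2.8]
width: 0.0157
```

```bash
python3 -c "
from h import *
to([.516,.1326,.0455],85.35)
import pickle
a,b=snap('scene'),snap('side');pickle.dump((a,b),open('s4.pkl','wb'))
def crop(s,u,v,w,h,f):return cv2.resize(s['image'][v:v+h,u:u+w,::-1],None,fx=f,fy=f,interpolation=cv2.INTER_CUBIC)
cv2.imwrite('pics/c4.png',np.hstack([crop(a,370,170,100,100,4),crop(b,250,130,100,100,4)]))
y=np.radians(-4.65);X=np.array([np.cos(y),np.sin(y),0]);Y=np.array([-X[1],X[0],0])
o=robot.get_obs()['tool_pos']+.0932*X;o[2]-=.0094
for sx,sy in((-1,-1),(-1,1),(1,1),(1,-1)):
    p=o+.02*(sx*X+sy*Y)
    q=proj(a,p);r=proj(b,p);print(sx,sy,'scene crop',((q-[370,170])*4).round(0),'side crop',((r-[250,130])*4+[400,0]).round(0))
for p in ([.609,.125,.041],[.6142,.195,.041]): print(((proj(a,p)-[370,170])*4).round(0),((proj(b,p)-[250,130])*4+[400,0]).round(0))
"
```

```text
t 19.3 tcp [0.5171 0.1322 0.0762] jaw 85.33 q [ 0.14  0.11  1.6   0.    1.43 -1.35] F [-0.3 -0.3 -2.8] w 0.0157
  turn -0.02 shift cm [ 3.07  0.03 -0.11] tool x [-0.  0. -1.]
-1 -1 scene crop [116. 227.] side crop [595. 301.]
-1 1 scene crop [191. 209.] side crop [568. 270.]
1 1 scene crop [234. 263.] side crop [640. 258.]
1 -1 scene crop [156. 282.] side crop [670. 288.]
[166. 285.] [619. 325.]
[294. 252.] [571. 272.]
```

View pics/c4.png

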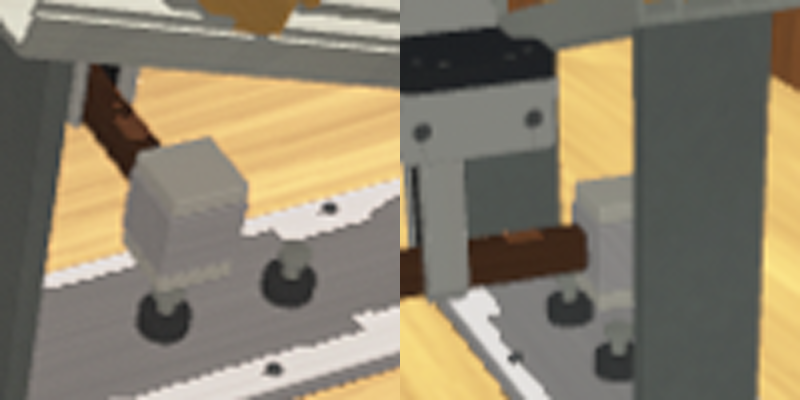

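The head is over pin A; pin B is clear at (293,265), and face height matches to about 2 mm. Press in steps.

carry_out(targets=[[1, 1, 0, 0, 0], [1, 1, 0, 0, 0], [1, 0.4, 0, 0, 0], [1, 0.4, 0, 0, 0], [1, 0, 0, 0, 0]])

```text
time: 19.9
tool_pos: [0.5161, 0.1328, 0.0486]
ee_rot: [2.735, 1.57, 2.654]
wrist_force: [-3.3, 0.6, 2.4]
width: 0.0158
```

carry_out(targets=[[1, 0.4, 0, 0, 0], [1, 0, 0, 0, 0]])

```text
time: 20.1
tool_pos: [0.5168, 0.1327, 0.0447]
ee_rot: [0.388, 1.57, 0.308]
wrist_force: [-4.1, -0.1, 3.8]
width: 0.0157
```

carry_out(targets=[[1, 0.3, 0, 0, 0], [1, 0, 0, 0, 0]])

```text
time: 20.3
tool_pos: [0.5165, 0.1327, 0.0413]
ee_rot: [1.157, 1.57, 1.077]
wrist_force: [-4.0, 0.8, 3.9]
width: 0.0162
```

```bash
cat >> h.py <<'E'
def crop(s,u,v,w,h,f):return cv2.resize(s['image'][v:v+h,u:u+w,::-1],None,fx=f,fy=f,interpolation=cv2.INTER_CUBIC)
E
python3 -c "
from h import *
to([.516,.1326,.0425],85.35)
a,b=snap('scene'),snap('side')
cv2.imwrite('pics/c5.png',np.hstack([crop(a,370,170,100,100,4),crop(b,250,130,100,100,4)]))
"
```

```text
t 20.3 tcp [0.5165 0.1327 0.0413] jaw 85.37 q [ 0.14  0.14  1.64  0.    1.36 -1.35] F [-4.   0.8  3.9] w 0.0162
  turn 0.02 shift cm [-0.12 -0.01 -0.05] tool x [ 0.  0. -1.]
```

View pics/c5.png

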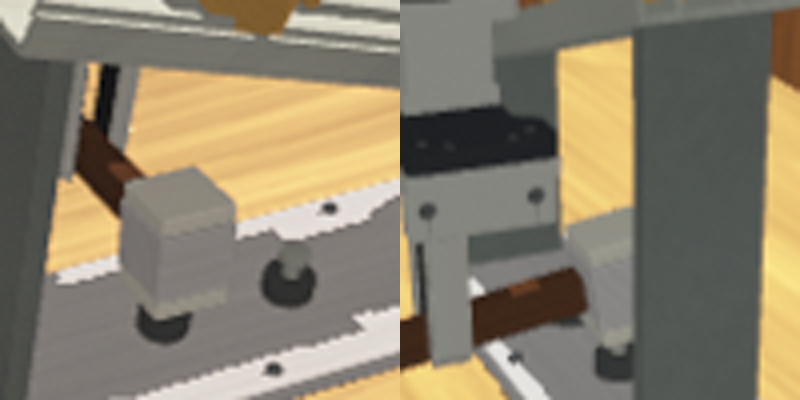

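Pin A needs more than the grip's friction can hold (about 7 N), so the handle pivots in the fingers. The pin has barely moved. I can use the pivot: as I keep pushing down, the handle's tail lands on the counter and the handle becomes a lever, so the head presses the pin without relying on grip friction. Step by step, watching the force.

carry_out(targets=[[1, -0.8, 0, 0, 0], [1, 0, 0, 0.6, 0], [1, 0.8, 0, 0, 0], [1, 0.4, 0, 0, 0], [1, 0.4, 0, 0, 0], [1, 0, 0, 0, 0]])

```text
time: 21.0
tool_pos: [0.5229, 0.1321, 0.0334]
ee_rot: [0.148, 1.57, 0.067]
wrist_force: [0.6, -0.3, 1.2]
width: 0.0161
```

carry_out(targets=[[1, 0.4, 0, 0, 0], [1, 0.4, 0, 0, 0], [1, 0, 0, 0, 0]])

```text
time: 21.3
tool_pos: [0.5223, 0.1321, 0.0249]
ee_rot: [2.849, 1.571, 2.768]
wrist_force: [0.2, 1.2, 1.7]
width: 0.0159
```

carry_out(targets=[[1, 0.4, 0, 0, 0], [1, 0, 0, 0, 0]])

```text
time: 21.5
tool_pos: [0.5229, 0.1322, 0.0221]
ee_rot: [0.397, 1.57, 0.316]
wrist_force: [-0.6, -0.7, 5.1]
width: 0.016
```

```bash
python3 -c "
from h import *
to([.522,.1326,.0147],85.35)
a,b=snap('scene'),snap('side')
cv2.imwrite('pics/c6.png',np.hstack([crop(a,370,170,100,100,4),crop(b,230,150,100,100,4)]))
"
```

```text
t 21.5 tcp [0.5229 0.1322 0.0221] jaw 85.37 q [ 0.14  0.17  1.65  0.    1.32 -1.35] F [-0.6 -0.7  5.1] w 0.016
  turn 0.02 shift cm [ 0.74  0.03 -0.09] tool x [ 0.001  0.    -1.   ]
```

View pics/c6.png

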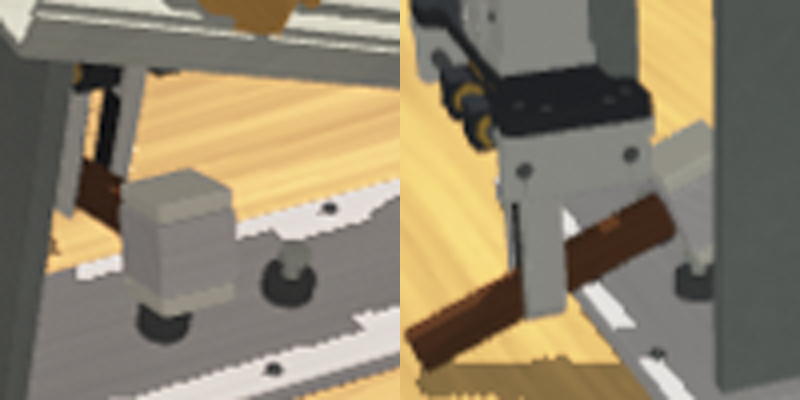

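The tail (side crop (420,360)) is close to the counter and the force is rising. That was view 11, so I rely on numbers from here. Keep pressing.

carry_out(targets=[[1, 0.4, 0, 0, 0], [1, 0, 0, 0, 0]])

```text
time: 21.8
tool_pos: [0.5241, 0.1322, 0.0202]
ee_rot: [0.145, 1.567, 0.064]
wrist_force: [-1.8, -0.7, 13.1]
width: 0.0162
```

carry_out(targets=[[1, 0.3, 0, 0, 0], [1, 0, 0, 0, 0]])

```text
time: 22.0
tool_pos: [0.5251, 0.1321, 0.0185]
ee_rot: [0.118, 1.565, 0.037]
wrist_force: [-1.7, -1.1, 17.4]
width: 0.0158
```

carry_out(targets=[[1, 0.2, 0, 0, 0], [1, 0, 0, 0, 0]])

```text
time: 22.2
tool_pos: [0.5257, 0.1321, 0.0177]
ee_rot: [0.104, 1.563, 0.024]
wrist_force: [-3.6, -1.9, 20.6]
width: 0.016
```

carry_out(targets=[[1, 0.3, 0, -0.2, 0], [1, 0, 0, 0, 0]])

```text
time: 22.4
tool_pos: [0.526, 0.1321, 0.0173]
ee_rot: [0.075, 1.558, -0.006]
wrist_force: [-4.5, -2.0, 28.5]
width: 0.0158
```

carry_out(targets=[[1, 0.3, 0, 0, 0], [1, 0, 0, 0, 0]])

```text
time: 22.6
tool_pos: [0.5266, 0.1321, 0.0164]
ee_rot: [0.069, 1.556, -0.012]
wrist_force: [-7.5, -4.2, 36.3]
width: 0.0155
```

carry_out(targets=[[1, 0.3, 0, 0, 0], [1, 0, 0, 0, 0]])

```text
time: 22.8
tool_pos: [0.5277, 0.132, 0.0143]
ee_rot: [0.067, 1.553, -0.014]
wrist_force: [-6.8, -3.3, 38.4]
width: 0.0157
```

carry_out(targets=[[1, -2, 0, 0, 0], [1, -2, 0, 0, 0], [1, -0.8, 0, 0, 0], [1, 0, 0, 0, 0], [1, 0, 1, 0, 0], [1, 0, 1.5, 0, 0], [1, 0, 2, 0, 0], [1, 0, 1.5, 0, 0], [1, 0, 1, 0, 0], [1, 0, 0, 0, 0], [1, 0, 0, 0, 0]])

```text
time: 23.9
tool_pos: [0.5259, 0.2021, 0.0511]
ee_rot: [-2.17, 1.57, -2.25]
wrist_force: [0.8, 0.2, -3.1]
width: 0.0158
```

```bash
cat >> h.py <<'E'
def prof(s,u,v0,v1,w=1):
    g=s['image'].mean(axis=2); return [int(x) for x in g[v0:v1,u-w:u+w+1].mean(axis=1)]
E
python3 -c "
from h import *
import pickle
to([.521,.2026,.05],85.35)
a0,b0=pickle.load(open('s0.pkl','rb'))
a,b=snap('scene'),snap('side');pickle.dump((a,b),open('s7.pkl','wb'))
for u in(410,412): print(u,'before',prof(a0,u,232,262));print(u,'after ',prof(a,u,232,262))
for z in(.043,.041,.039,.031,.026): print(z,proj(a,[.609,.125,z]).round(1),proj(a,[.6142,.195,z]).round(1))
"
```

```text
t 23.9 tcp [0.5259 0.2021 0.0511] jaw 85.41 q [ 0.27  0.2   1.56 -0.    1.39 -1.22] F [ 0.8  0.2 -3.1] w 0.0158
  turn 0.06 shift cm [ 0.11  0.01 -0.49] tool x [-0.001 -0.001 -1.   ]
410 before [215, 193, 154, 117, 120, 119, 117, 110, 102, 100, 101, 104, 103, 98, 95, 93, 71, 43, 45, 46, 46, 45, 43, 60, 103, 121, 119, 119, 118, 116]
410 after  [224, 202, 163, 123, 126, 126, 124, 123, 125, 127, 123, 106, 107, 107, 110, 111, 110, 91, 47, 48, 49, 48, 45, 64, 108, 127, 125, 125, 125, 122]
412 before [142, 121, 115, 121, 120, 119, 116, 108, 100, 101, 103, 105, 105, 104, 97, 93, 74, 43, 45, 45, 46, 45, 43, 62, 105, 120, 119, 119, 116, 116]
412 after  [149, 128, 122, 126, 126, 125, 124, 124, 126, 127, 124, 109, 105, 108, 111, 111, 114, 100, 49, 47, 49, 48, 45, 65, 111, 127, 126, 125, 123, 122]
0.043 [411.6 240.6] [443.8 232.3]
0.041 [411.5 241.4] [443.6 233.1]
0.039 [411.3 242.1] [443.4 233.8]
0.031 [410.7 245.2] [442.6 236.8]
0.026 [410.3 247. ] [442.1 238.7]
```

```bash
python3 -c "
from h import *
import pickle
a,b=pickle.load(open('s7.pkl','rb'))
c=np.array([.609,.125]);d=a['pose'][:2,3]-c;d/=np.linalg.norm(d)
for z in(.043,.041,.039,.033,.031):
  f=lambda r,z:proj(a,[*(c+r*d),z]).round(1)
  print(z,'back',f(-.008,z),'front bottom',f(.008,z-.005))
print('boss front top',f(.013,.026),'boss foot',f(.013,.014))
import numpy as np
for (u,v0) in((412,232),): print(prof(a,u,v0,262,2))
"
```

```text
0.043 back [412.2 237.8] front bottom [410.7 245.3]
0.041 back [412.  238.6] front bottom [410.5 246. ]
0.039 back [411.9 239.4] front bottom [410.4 246.8]
0.033 back [411.4 241.7] front bottom [409.9 249.1]
0.031 back [411.3 242.4] front bottom [409.7 249.8]
boss front top [409.4 251.6] boss foot [408.5 256. ]
[148, 132, 126, 126, 126, 125, 124, 124, 126, 127, 124, 111, 105, 108, 111, 111, 110, 93, 47, 48, 48, 48, 47, 70, 113, 127, 126, 125, 123, 123]
```

Pin A reads home: the cap's back edge is at row 242.5 against 242.4 predicted for 31 mm, and its front lower edge is at 249.7 against 249.8. Now pin B in the same way.

carry_out(targets=[[1, 1, 0, 0.2, 0], [1, 1, 0, 0, 0], [1, 0.6, 0, 0, 0], [1, 0.4, 0, 0, 0], [1, 0, 0, 0, 0]])

```text
time: 24.5
tool_pos: [0.528, 0.2016, 0.0214]
ee_rot: [-2.182, 1.57, -2.263]
wrist_force: [-1.1, -0.3, 0.2]
width: 0.0163
```

carry_out(targets=[[1, 0.4, 0, 0, 0], [1, 0.3, 0, 0, 0], [1, 0, 0, 0, 0]])

```text
time: 24.8
tool_pos: [0.5297, 0.2021, 0.0175]
ee_rot: [0.256, 1.567, 0.175]
wrist_force: [-2.4, -1.6, 10.5]
width: 0.0157
```

carry_out(targets=[[1, 0.4, 0, -0.1, 0], [1, 0, 0, 0, 0]])

```text
time: 25.0
tool_pos: [0.531, 0.2022, 0.0154]
ee_rot: [0.179, 1.561, 0.099]
wrist_force: [-1.0, -1.3, 14.3]
width: 0.0153
```

carry_out(targets=[[1, 0.4, 0, -0.1, 0], [1, 0, 0, 0, 0]])

```text
time: 25.2
tool_pos: [0.5322, 0.2022, 0.0131]
ee_rot: [0.154, 1.556, 0.074]
wrist_force: [0.1, -3.1, 17.7]
width: 0.0159
```

carry_out(targets=[[1, 0.3, 0, -0.4, 0], [1, 0, 0, 0, 0]])

```text
time: 25.4
tool_pos: [0.5322, 0.2023, 0.0128]
ee_rot: [0.125, 1.547, 0.045]
wrist_force: [5.2, -5.2, 21.0]
width: 0.0157
```

carry_out(targets=[[1, 0.4, 0, -0.1, 0], [1, 0, 0, 0, 0]])

```text
time: 25.6
tool_pos: [0.5324, 0.2023, 0.012]
ee_rot: [0.119, 1.544, 0.038]
wrist_force: [0.0, -7.4, 33.3]
width: 0.0156
```

carry_out(targets=[[1, 0.3, 0, -0.1, 0], [1, 0, 0, 0, 0]])

```text
time: 25.8
tool_pos: [0.5327, 0.2023, 0.0107]
ee_rot: [0.115, 1.541, 0.034]
wrist_force: [-0.1, -8.8, 39.2]
width: 0.0157
```

carry_out(targets=[[1, -2, 0, 0, 0], [1, -2, 0, 0, 0], [1, -1, 0, 0, 0], [1, 0, 0, 0, 0], [1, 0, 0, -1, 0], [1, 0, 0, -2, 0], [1, 0, 0, -2, 0], [1, 0, 0, -2, 0], [1, 0, 0, -2, 0], [1, 0, 0, -2, 0], [1, 0, 0, -1, 0], [1, 0, 0, 0, 0]])

```text
time: 27.0
tool_pos: [0.3984, 0.212, 0.0451]
ee_rot: [-2.771, 1.568, -2.851]
wrist_force: [0.4, 0.5, -2.7]
width: 0.0159
```

```bash
python3 -c "
from h import *
import pickle
to([.521,.2026,.05],85.35)
a0,b0=pickle.load(open('s0.pkl','rb'))
a,b=snap('scene'),snap('side');pickle.dump((a,b),open('s8.pkl','wb'))
for c,u in(((.609,.125),411),((.6142,.195),443)):
  c=np.array(c);d=a['pose'][:2,3]-c;d/=np.linalg.norm(d)
  f=lambda r,z:proj(a,[*(c+r*d),z]).round(1)
  v=int(f(0,.04)[1])-10
  print('home: back',f(-.008,.031),'front bottom',f(.008,.026),'boss foot',f(.013,.014),'start row',v)
  print(prof(a0,u,v,v+28));print(prof(a,u,v,v+28))
"
```

```text
t 27.0 tcp [0.3984 0.212  0.0451] jaw 85.43 q [ 0.36 -0.04  1.83  0.    1.36 -1.13] F [ 0.4  0.5 -2.7] w 0.0159
  turn 0.08 shift cm [-0.52  0.05 12.29] tool x [-0.002 -0.001 -1.   ]
home: back [411.3 242.4] front bottom [409.7 249.8] boss foot [408.5 256. ] start row 231
[205, 191, 160, 128, 119, 120, 119, 116, 108, 101, 101, 102, 105, 105, 105, 103, 102, 80, 43, 45, 45, 46, 45, 43, 58, 100, 121, 119]
[211, 198, 167, 133, 123, 124, 124, 122, 122, 123, 125, 121, 106, 105, 105, 109, 109, 113, 99, 47, 46, 47, 47, 44, 61, 103, 126, 124]
home: back [443.3 234.3] front bottom [441.4 241.3] boss foot [439.8 247.4] start row 223
[214, 212, 212, 214, 214, 216, 195, 100, 99, 101, 103, 105, 106, 103, 99, 98, 85, 42, 45, 45, 47, 45, 43, 60, 103, 119, 119, 120]
[220, 219, 218, 220, 220, 222, 204, 116, 123, 124, 123, 111, 105, 105, 108, 110, 113, 101, 52, 46, 47, 47, 44, 63, 108, 124, 123, 124]
```

Both pins read home: the cap-edge-to-boss-foot distance is 6.2 px for A and 6.06 px for B, against 6.2 and 6.1 predicted. Each was loaded to about 39 N at the wrist. Now back to the pad. I'll lower so the tail pushes the handle back towards level before letting go.

carry_out(targets=[[1, -1.5, 0, 0, 0], [1, -1.5, -1, -0.8, 0], [1, 0, -2, 0, 0], [1, 0, -2.5, 0, 0], [1, 0, -2.5, 0, 0], [1, 0, -2.5, 0, 0], [1, 0, -2.5, 0, 0], [1, 0, -2.5, 0, 0], [1, 0, -2.5, 0, 0], [1, 0, -2.5, 0, 0], [1, 0, -2.5, 0, 0], [1, 0, -2.5, 0, 0], [1, 0, -2.5, 0, 0], [1, 0, -2, 0, 0], [1, 0, -1.4, 0, 0], [1, 0, -0.5, 0, 0], [1, 0, 0, 0, 0], [1, 0, 0, 0, 0]])

```text
time: 28.9
tool_pos: [0.367, -0.1049, 0.0764]
ee_rot: [1.777, 1.57, 1.696]
wrist_force: [0.1, 0.7, -3.1]
width: 0.0157
```

```bash
python3 -c "
from h import *
to([.365,-.10,.02],85.35)
a,b=snap('scene'),snap('side')
cv2.imwrite('pics/c9.png',np.hstack([crop(a,215,150,133,200,3),crop(b,190,200,133,200,3)]))
"
```

```text
t 28.9 tcp [ 0.367  -0.1049  0.0764] jaw 85.37 q [-0.43 -0.24  1.93  0.    1.45 -1.92] F [ 0.1  0.7 -3.1] w 0.0157
  turn 0.02 shift cm [ 5.64  0.47 -0.24] tool x [-0.  0. -1.]
```

carry_out(targets=[[1, 1.5, 0, -0.3, 0], [1, 1.5, 0, 0, 0], [1, 1, 0, 0, 0], [1, 0.8, 0, 0, 0], [1, 0.4, 0, 0, 0], [1, 0.4, 0, 0, 0], [1, 0, 0, 0, 0]])

```text
time: 29.7
tool_pos: [0.3638, -0.1048, 0.0202]
ee_rot: [2.622, 1.57, 2.541]
wrist_force: [-0.4, 0.0, -2.7]
width: 0.0158
```

carry_out(targets=[[1, 0.3, 0, 0, 0], [1, 0.3, 0, 0, 0], [1, 0, 0, 0, 0]])

```text
time: 30.0
tool_pos: [0.3636, -0.1048, 0.0142]
ee_rot: [2.61, 1.57, 2.529]
wrist_force: [-0.1, -0.0, -2.8]
width: 0.0157
```

carry_out(targets=[[1, 0.3, 0, 0, 0], [1, 0, 0, 0, 0], [1, 0, 0, 0, 0]])

```text
time: 30.3
tool_pos: [0.3638, -0.1048, 0.0114]
ee_rot: [2.212, 1.571, 2.131]
wrist_force: [1.0, 0.0, -2.6]
width: 0.0156
```

carry_out(targets=[[1, 0.3, 0, 0, 0], [1, 0.2, 0, 0, 0], [1, 0, 0, 0, 0], [1, 0, 0, 0, 0]])

```text
time: 30.7
tool_pos: [0.364, -0.1049, 0.0066]
ee_rot: [-0.146, 1.57, -0.227]
wrist_force: [1.6, -0.1, -0.8]
width: 0.0155
```

carry_out(targets=[[0.77, 0, 0, 0, 0], [0.77, 0, 0, 0, 0], [0.77, 0, 0, 0, 0], [0.77, 0, 0, 0, 0], [0.77, 0, 0, 0, 0], [0.77, 0, 0, 0, 0]])

```text
time: 31.3
tool_pos: [0.3638, -0.1048, 0.0065]
ee_rot: [0.833, 1.571, 0.753]
wrist_force: [0.3, -0.2, 0.0]
width: 0.0216
```

```bash
python3 -c "
from h import *
import pickle
to([.365,-.10,.02],85.35)
a,b=snap('scene'),snap('side');pickle.dump((a,b),open('s10.pkl','wb'))
# white nylon blob of the head top in both views
for n,s,(u0,v0,u1,v1) in(('scene',a,(215,150,350,290)),('side',b,(190,200,400,370))):
    g=s['image'][v0:v1,u0:u1].astype(int); m=((g.min(2)>165)&(g.max(2)-g.min(2)<28)).astype(np.uint8)
    k,l,st,ce=cv2.connectedComponentsWithStats(m)
    for i in range(1,k):
        if st[i,4]>60: print(n,st[i],(ce[i]+[u0,v0]).round(1),onz(s,*(ce[i]+[u0,v0]),.06).round(4))
"
```

```text
t 31.3 tcp [ 0.3638 -0.1048  0.0065] jaw 85.37 q [-0.43 -0.17  2.03  0.    1.28 -1.92] F [ 0.3 -0.2  0. ] w 0.0216
  turn 0.02 shift cm [-1.35  0.49  0.08] tool x [ 0.  0. -1.]
scene [ 39  61  23  15 209] [264.9 217.9] [ 0.4537 -0.1127  0.06  ]
side [ 68   0  49  55 404] [280.9 224.5] [0.5284 0.0591 0.06  ]
side [149  30  13  15  94] [343.7 238.3] [ 0.6064 -0.0378  0.06  ]
side [ 75  74  30  19 361] [279.3 283.2] [ 0.4524 -0.1124  0.06  ]
```

Both views put the head's top centre at (0.453,-0.1125) at z = 0.06, so the mallet came down standing. Open fully and back away.

carry_out(targets=[[0, 0, 0, 0, 0], [0, 0, 0, 0, 0], [0, 0, 0, 0, 0], [0, 0, 0, 0, 0], [0, 0, 0, 0, 0], [0, 0, 0, 0, 0], [0, -1, 0, 0, 0], [0, -2, 0, 0, 0], [0, -4, 0, 0, 0], [0, -4, 0, 0, 0], [0, -4, 0, 0, 0], [0, -4, 0, 0, 0], [0, -2, 0, 0, 0], [0, 0, 0, 0, 0], [0, 0, 0, 0, 0]])

```text
time: 32.9
tool_pos: [0.3637, -0.1048, 0.2163]
ee_rot: [-0.031, 1.571, -0.112]
wrist_force: [-0.4, 0.5, -0.7]
width: 0.0939
```

```bash
python3 -c "
from h import *
import pickle
to([.365,-.10,.02],85.35)
a,b=snap('scene'),snap('side');pickle.dump((a,b),open('s11.pkl','wb'))
a0,b0=pickle.load(open('s0.pkl','rb'))
cv2.imwrite('pics/f.png',np.vstack([np.hstack([crop(a,210,170,133,100,3),crop(b,190,220,133,100,3)]),np.hstack([crop(a,250,200,267,200,1.5)[:300,:399],crop(b,250,150,250,200,1.5)[:300,:399][:, :] if 0 else cv2.resize(b['image'][150:350,210:476,::-1],(399,300))])[:300,:798]]) )
for n,s,s0,(u0,v0,u1,v1) in(('shell',a,a0,(268,295,342,375)),('driver',a,a0,(365,300,490,340))):
    print(n,np.abs(s['image'][v0:v1,u0:u1].astype(int)-s0['image'][v0:v1,u0:u1]).max(2).mean().round(2), (np.abs(s['image'][v0:v1,u0:u1].astype(int)-s0['image'][v0:v1,u0:u1]).max(2)>40).sum())
for u,v in((411,231),(443,223)): print(prof(a,u,v,v+28))
"
```

```text
t 32.9 tcp [ 0.3637 -0.1048  0.2163] jaw 85.37 q [-0.43 -0.31  1.71  0.    1.74 -1.92] F [-0.4  0.5 -0.7] w 0.0939
  turn 0.02 shift cm [19.63  0.49  0.08] tool x [ 0. -0. -1.]
shell 3.83 0
driver 3.95 0
[200, 187, 157, 126, 116, 117, 116, 114, 115, 116, 118, 114, 100, 98, 99, 102, 103, 105, 93, 44, 44, 45, 44, 42, 57, 96, 118, 117]
[209, 209, 208, 210, 210, 212, 192, 109, 115, 117, 115, 105, 98, 98, 102, 103, 105, 95, 48, 43, 45, 43, 41, 60, 101, 116, 116, 117]
```

View pics/f.png

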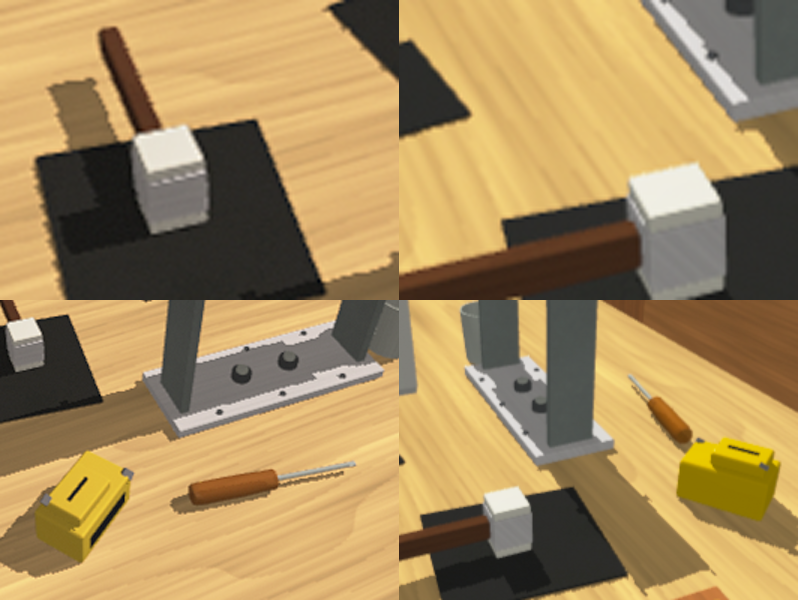

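The final view shows the mallet standing upright on the large pad, both caps seated on their bosses, and the shell and screwdriver unmoved.

```bash
python3 -c "
from bench import robot
print(robot.close_job())"
```

```text
the job is handed in; nothing more can be done
None
```

I handed the job in at about 33 s of the 64 s allowed: both pins read fully home, and the mallet is standing on its face on the large black pad, let go.

- **Sequence:** I drew the mallet out by its head, set it on the pad and let go. Then I took it by the handle, reached under the slide and pressed pin A, then pin B. After that I set the mallet back on the pad, opened the gripper and raised the tool about 20 cm clear.
- **What went differently:** The first straight press on pin A made the handle pivot in the fingers at about 7 N. I finished both pins by letting the handle's tail rest on the counter, so the mallet worked as a lever with the head on the pin. The wrist force peaked at about 39 N, under the 120 N limit. The pins were pressed home rather than struck, and with the head tilted.
- **Clearance not measured:** While pressing pin B I estimated only about 4 mm between the gripper's body and the slide edge. Nothing in the force readings pointed to contact.
- **Last checks:** The pin cap edges match the positions expected at 31 mm to about 1 mm. The two camera views agree on the head's top to about 1 mm, 60 mm above the counter, so the mallet stands level. The shell and screwdriver areas look the same as in the first picture.
- **Slips:** I turned the tool the wrong way once, with the gripper empty, and reversed it. Before the final release the head was still about 1 cm above the pad, and it dropped level between the partly opened fingers.

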